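# Grade waxed cheeses and bin the mouldy ones

## Task

First pack all the sound waxed cheese bars, the red ones in the red crate and the yellow ones in the yellow crate, each lying on the crate floor, none on top of another. Only when every sound one is packed (so no mould is carried to them), push each mouldy bar through the sprung flap in the top of the reject bin, holding the flap down until the bar has dropped inside, and let the flap close at the end. Leave the hygrometer, brush, trier and jar where they are.

Things in the scene. Friction and masses are not known exactly. Their poses are not given: they have to be found in the camera images.
- red1_c (a point): Centre (half-way up) of a sound red-waxed cheese bar, 92 mm long (x axis) x 42 mm wide (y axis) x 38 mm high (z axis), about 140 g, clean plain red all over. May be absent.
- red2_c (a point): Centre (half-way up) of a sound red-waxed cheese bar, 92 mm long (x axis) x 42 mm wide (y axis) x 38 mm high (z axis), about 140 g, clean plain red all over. May be absent.
- red3_c (a point): Centre (half-way up) of a sound red-waxed cheese bar, 92 mm long (x axis) x 42 mm wide (y axis) x 38 mm high (z axis), about 140 g, clean plain red all over. May be absent.
- yellow1_c (a point): Centre (half-way up) of a sound yellow-waxed cheese bar, 80 mm long (x axis) x 52 mm wide (y axis) x 42 mm high (z axis), about 140 g, clean plain yellow all over. May be absent.
- yellow2_c (a point): Centre (half-way up) of a sound yellow-waxed cheese bar, 80 mm long (x axis) x 52 mm wide (y axis) x 42 mm high (z axis), about 140 g, clean plain yellow all over. May be absent.
- bad1_c (a point): Centre (half-way up) of a mouldy red bar: the same shape and size as a sound one (92 x 42 x 38 mm, x/y/z axes), but with dark blue-green mould patches on its top, sides and ends. A reject, 110 to 180 g. May be absent.
- bad2_c (a point): Centre (half-way up) of a mouldy yellow bar: the same shape and size as a sound one (80 x 52 x 42 mm, x/y/z axes), but with dark blue-green mould patches on its top, sides and ends. A reject, 110 to 180 g. May be absent.
- bad3_c (a point): Centre (half-way up) of a mouldy red bar: the same shape and size as a sound one (92 x 42 x 38 mm, x/y/z axes), but with dark blue-green mould patches on its top, sides and ends. A reject, 110 to 180 g. May be absent.
- red_crate_in (a point): Centre of the inner floor of the red crate: an open wooden box with a red rim band and red floor, inside 124 mm (its x) by 250 mm (its y), walls 6 mm thick and standing 44 mm above this point; z up. It stands fixed on a pale wooden board (300 x 280 x 20 mm) beside the other crate; which crate is nearer the robot varies.
- yellow_crate_in (a point): Centre of the inner floor of the yellow crate: an open wooden box with a yellow rim band and yellow floor, inside 124 mm (its x) by 250 mm (its y), walls 6 mm thick and standing 44 mm above this point; z up. It stands fixed on a pale wooden board (300 x 280 x 20 mm) beside the other crate; which crate is nearer the robot varies.
- slot (a point): Centre of the slot in the top of the reject bin, level with the top frame, 250 mm above the table. The bin is a fixed closed grey steel box 215 (its x) x 190 (its y) x 250 mm with a black flap in its top; the slot is 155 mm (its x) by 150 mm (its y). The bin stands left or right of the cheeses, on the opposite side to the crates.
- hinge (a point): Middle of the flap's hinge line, at the +x edge of the slot, level with the top frame (77.5 mm from the slot centre along the bin's x; the hinge line runs along the bin's y). The brass rod on the bin's top marks the hinge; the yellow stripe marks the flap's free edge.
- bin_floor (a point): Centre of the inner floor of the reject bin (the hidden space under the flap), 6 mm above the table; inside 203 (its x) x 178 mm (its y).
- flap (a joint): Angle of the sprung flap (rad): 0 shut and level, 1 mm below the frame; grows as it is pushed DOWN into the bin, stop at 1.25. Its spring (0.32 N m shut, 0.46 at 1 rad) is too stiff for a cheese's weight. With the cheese's long side along the hinge, the hinge-side finger presses the flap clear of it; fingertips 60 mm below the frame at mid-slot open it about 1 rad.
- hygrometer: Bystander: round steel dial hygrometer, 62 mm across, 30 mm high, lying among the cheeses; origin at the centre of its underside.
- brush: Bystander: rind brush lying beyond the cheeses; origin at its underside, lying along its x.
- trier: Bystander: cheese trier (steel rod 130 mm with a dark wooden cross handle) lying beyond the cheeses.
- jar: Bystander: closed jar, 72 mm across, 90 mm high, beyond the cheeses; origin at the centre of its underside.
There are look-alikes about, which are no part of the job. What is shaped like the part that bears yellow2_c but purple or turquoise is not meant.

How it is judged:
On the way, in this order (a step that is already met when the one before it is completed fails the run):
1. every sound cheese lies in the crate of its colour (x of red1_c in the frame of red_crate_in between -0.056 and 0.056 m and y of red1_c in the frame of red_crate_in between -0.118 and 0.118 m and z of red1_c in the frame of red_crate_in between 0 and 0.035 m and x of red2_c in the frame of red_crate_in between -0.056 and 0.056 m and y of red2_c in the frame of red_crate_in between -0.118 and 0.118 m and z of red2_c in the frame of red_crate_in between 0 and 0.035 m and x of red3_c in the frame of red_crate_in between -0.056 and 0.056 m and y of red3_c in the frame of red_crate_in between -0.118 and 0.118 m and z of red3_c in the frame of red_crate_in between 0 and 0.035 m and x of yellow1_c in the frame of yellow_crate_in between -0.056 and 0.056 m and y of yellow1_c in the frame of yellow_crate_in between -0.118 and 0.118 m and z of yellow1_c in the frame of yellow_crate_in between 0 and 0.035 m and x of yellow2_c in the frame of yellow_crate_in between -0.056 and 0.056 m and y of yellow2_c in the frame of yellow_crate_in between -0.118 and 0.118 m and z of yellow2_c in the frame of yellow_crate_in between 0 and 0.035 m), for 0.2 s.
2. every mouldy cheese is inside the reject bin (x of bad1_c in the frame of bin_floor between -0.105 and 0.105 m and y of bad1_c in the frame of bin_floor between -0.092 and 0.092 m and z of bad1_c in the frame of bin_floor between 0 and 0.17 m and x of bad2_c in the frame of bin_floor between -0.105 and 0.105 m and y of bad2_c in the frame of bin_floor between -0.092 and 0.092 m and z of bad2_c in the frame of bin_floor between 0 and 0.17 m and x of bad3_c in the frame of bin_floor between -0.105 and 0.105 m and y of bad3_c in the frame of bin_floor between -0.092 and 0.092 m and z of bad3_c in the frame of bin_floor between 0 and 0.17 m), for 0.2 s.
At the end, for the whole second after the job is handed in: Each sound cheese has its centre in its colour's crate (within 56 mm of centre along x, 118 mm along y, at most 35 mm above the floor), each mouldy one is in the reject bin (at most 170 mm above its floor), the flap is shut (below 0.08 rad) and all are at rest (below 0.03 m/s) (all of step 1 and all of step 2 and linear speed of each of red1, red2, red3, yellow1, yellow2, bad1, bad2, bad3 below 0.03 m/s and value of joint flap below 0.08 rad); the robot touches nothing.
It fails at once if a mouldy cheese is in the reject bin while a sound one is still outside its crate (((horizontal distance between bad1_c and bin_floor below 0.1 m and height (world z) of bad1_c below 0.18 m) or (horizontal distance between bad2_c and bin_floor below 0.1 m and height (world z) of bad2_c below 0.18 m) or (horizontal distance between bad3_c and bin_floor below 0.1 m and height (world z) of bad3_c below 0.18 m)) and (horizontal distance between any of red1_c, red2_c, red3_c and red_crate_in above 0.15 m or horizontal distance between any of yellow1_c, yellow2_c and yellow_crate_in above 0.15 m)).
It fails at once if a bystander (hygrometer, brush, trier, jar) is moved more than 40 mm (distance of any of hygrometer, brush, trier, jar from where it was at the start of the episode above 0.04 m).
Of red1, red2, red3, yellow1, yellow2 only 4 to 5 are there at a start; the rules pass over those that are not, and their reading is None.
Of bad1, bad2, bad3 only 2 to 3 are there at a start; the rules pass over those that are not, and their reading is None.
At some moment in a run one of red1, red2, red3, yellow1, yellow2, bad1, bad2, bad3 may be knocked a few centimetres aside while the robot is not near it.
Once in a run the grip may slacken for a moment while it holds something.
It also fails if it takes over 210 s, if anything falls off the work surface, if the arm or the gripper's body presses on something with over 40 N, if the wrist force passes 120 N, or if a joint passes its speed limit or range.

## Robot

A 6-joint arm with a two-finger parallel gripper is mounted at the origin on the work surface. World frame = base frame: x ahead of the robot, y to its left, z up, the work surface at z = 0. Lengths are in m, angles in rad, forces in N, time in s.
With the tool pointing down it reaches from about 0.425 to 1.125 m from the base axis. Payload 14.9 kg.
Tool frame: the origin (TCP) lies at the very end of the fingers, on their centre line; the grasp point (between the pads) lies 19 mm behind it; z points along the fingers, y is the line along which they close (so a half turn about z gives the same grasp; the last joint's range is limited). The gripper opens to 91 mm and grips with 3 to 60 N. Pads are 32 mm wide; open, the fingers measure 118 mm over their backs; the gripper's body (76 mm by 178 mm) begins 60 mm behind the grasp point.
Start: joints at [-1.215, 0.379, 1.734, -0, 1.028, -0.033], TCP at [0.265, -0.648, 0.214] pointing down, gripper open.
Joint ranges: [-2.77, 2.77], [-0.74, 2.19], [0, 2.66], [-1.06, 4.2], [0.31, 2.87], [-3.08, 3.08]. Speed limits (rad/s): [1.89, 1.89, 2.39, 3.14, 3.14, 3.14].

## Interface

Orientations are given as a rotation vector (axis times angle).
In Python, from station import env gives the robot as it stands.
- The arm moves only by the tool drive_tool, never from a script. Its argument "increments" is a list of rows, each an object with "slide": the shift along the tool's x, y, z in cm, a list of three; "spin": the turn about the tool's z in rad. A call has 1 to 8 rows; each row is the pose to reach, as a shift and turn from the pose commanded when the call began, along the tool's axes at that moment; what a row does not reach only later rows make up. A row lasts 1/12 s, in which the tool goes at most 41.7 mm and 7.16 degrees, less where a joint would pass 70% of its speed; a pose out of reach is approached as far as the arm can. A call with a gripper value outside its range is refused whole. "fingers" is the gripper's target within -1 to 1 (fully open at 1, half-way at 0, shut at -1), set as the call begins (left out, the last holds). The fingers move at their own pace and stop on an object; "force" is the grip in N (left out, the last holds). Time passes only in rows, so rows that repeat a pose let the fingers close. It gives the time, the measured TCP pose, the force, the opening and the grip force at its end, in the units of the state.
- env.read_state(): the state, without advancing time (a new reading comes with each control period).
- env.get_image(name): name is "scene" or "top"; returns the picture (480x640x3 uint8, red, green, blue); there is no depth.
- env.get_calibration(name): a dict with "camera_matrix" (3x3 intrinsics, pixels), "distortion" ([k1, k2, p1, p2, k3] as OpenCV has them; the pictures are not rectified), "rvec" (rotation vector, rad) and "tvec" (3), from world to camera coordinates, as OpenCV has them. Camera axes: x right, y down, z forward; pixel columns grow to the right and rows downward; lengths in m; the calibration is good to about 2 mm. A picture is of the moment at which its call begins. get_calibration takes no time and is no camera call.
- env.job_done(): hands the job in; it is judged then, once.
The state is a dict: "clock": time; "joint_pos": joint angles; "qd": joint speeds; "joint_efforts": joint torques, N m; "ee_pos": TCP position; "tool_rot": TCP orientation; "ft_force": force on the tool from outside, world axes, zero at the start; "torque": the same for the moment, N m; "width": finger opening in m; "grip_force": force on a finger pad.
Only numpy, scipy, OpenCV 4.12 (cv2) and the standard library are available. Lean on these libraries where they do the work, as an engineer would, in place of code of your own. Each camera call takes 0.05 s, during which the arm holds its last target. There are 200 camera calls.

## Working session

There is one attempt and no reset: what is moved stays moved. The work goes in short steps, Python scripts to look and compute and a tool call to move; the robot and the scene stay as the last step left them, time stands still between calls to the robot, and variables do not carry over. Pictures are saved under pics/ and viewed, at most 14 in all, crops included, and the job is handed in when it is done.

Besides the shell and the picture viewer there is one more tool, called after "Emit:" as name(argument=value, ...), one argument or row to a line, values as JSON. drive_tool: Moves the arm, as the interface text tells. Its arguments: {"type":"object","properties":{"increments":{"type":"array"},"fingers":{"type":"number"},"force":{"type":"number"}},"required":["increments"]}

```bash
ls; mkdir -p pics; python3 - <<'E'
from station import env
import cv2,numpy as np
for n in("scene","top"):
    im=env.get_image(n); np.save(f"pics/{n}0.npy",im); cv2.imwrite(f"pics/{n}0.png",im[...,::-1])
    c=env.get_calibration(n); print(n,c); R=cv2.Rodrigues(np.array(c['rvec'],float))[0]; print(-R.T@np.array(c['tvec']).ravel())
print(env.read_state())
E
```

```text
pics
scene {'camera_matrix': array([[451.58372279,   0.        , 314.60028121],
       [  0.        , 451.58372279, 243.12547709],
       [  0.        ,   0.        ,   1.        ]]), 'distortion': array([-0.07359877,  0.        ,  0.        ,  0.        ,  0.        ]), 'rvec': array([ 0.82990063,  2.35078237, -1.27055362]), 'tvec': array([ 0.4528495 , -0.03962689,  1.48090718])}
[1.1684393  0.67761567 0.75849565]
top {'camera_matrix': array([[501.99899865,   0.        , 317.14829601],
       [  0.        , 501.99899865, 232.27796939],
       [  0.        ,   0.        ,   1.        ]]), 'distortion': array([-0.04966123,  0.        ,  0.        ,  0.        ,  0.        ]), 'rvec': array([ 2.13418236, -2.15760995,  0.19473663]), 'tvec': array([0.00321187, 0.57589804, 1.03298876])}
[0.40221153 0.0187234  1.11202966]
{'clock': 0.1, 'joint_pos': array([-1.21528782e+00,  3.79325898e-01,  1.73474849e+00,  3.03739048e-05,
        1.02850171e+00, -3.32624678e-02]), 'qd': array([ 2.74140467e-05, -8.63160858e-04, -6.25353925e-04,  9.30072942e-04,
        7.28638377e-04, -6.43661509e-04]), 'joint_efforts': array([-8.88856739e-04, -7.65039968e+01, -4.35289299e+01,  6.52112556e-02,
        3.98334372e-02, -1.50739641e-05]), 'ee_pos': array([ 0.26523275, -0.64740574,  0.21336205]), 'tool_rot': array([-3.08147388e+00, -6.06628971e-01,  2.07436615e-04]), 'ft_force': array([0.36572931, 0.21403069, 0.10537769]), 'torque': array([ 0.03553531, -0.0332131 ,  0.07234014]), 'grip_force': 0.0, 'width': 0.09112760128771925}
```

View pics/scene0.png

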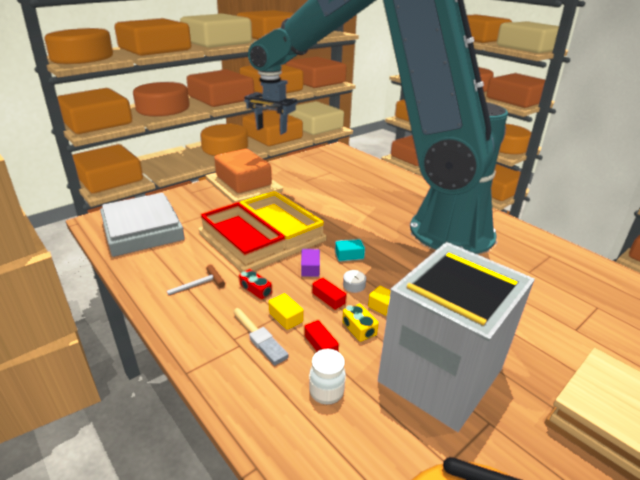

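View pics/top0.png

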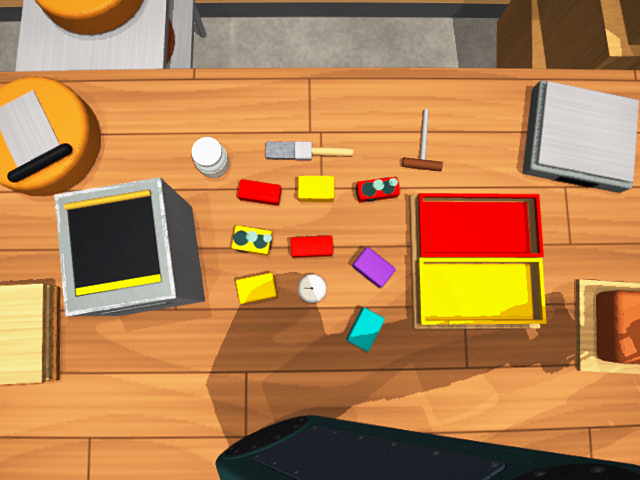

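The top view shows sound reds at about (260,192) and (312,246), and sound yellows at (316,188) and (256,288). The mouldy bars are a red at (378,188) and a yellow at (251,239). The crates are at the right with red farther out, the bin is at the left, and its brass hinge is at the far (+x) side with the stripe near the robot.

```bash
cat > lib.py <<'E'
from station import env
import cv2,numpy as np
def cal(n):
    c=env.get_calibration(n);R=cv2.Rodrigues(np.array(c['rvec'],float))[0];t=np.array(c['tvec'],float).ravel()
    return c['camera_matrix'],c['distortion'],R,-R.T@t
def ray(n,px,z):
    K,D,R,C=cal(n);p=cv2.undistortPoints(np.array(px,float).reshape(-1,1,2),K,D)[:,0]
    d=np.c_[p,np.ones(len(p))]@R
    return (C+d*((z-C[2])/d[:,2])[:,None])[:,:2]
def rect(n,cnt,z,dims=None):
    """min-area rectangle on plane z; with known dims (long,short) anchored at the edges away from the camera"""
    P=ray(n,cnt.reshape(-1,2),z);(c,wh,_)=cv2.minAreaRect((P*1000).astype(np.float32))
    B=cv2.boxPoints((c,wh,_));e=B[1]-B[0];f=B[2]-B[1]
    if np.hypot(*e)<np.hypot(*f): e,f=f,e
    L=[np.hypot(*e),np.hypot(*f)];u=[e/L[0],f/L[1]];c=np.array(c)
    C=cal(n)[3][:2]*1000
    if dims:
        for k in(0,1):
            s=np.sign(u[k]@(c-C)) if abs(u[k]@(c-C))>20 else 0
            c=c+s*u[k]*(L[k]-dims[k])/2
    a=np.arctan2(u[0][1],u[0][0]);a=(a+np.pi/2)%np.pi-np.pi/2
    return c/1000,a,np.round(L)
def cnts(m,amin=150):
    return [c for c in cv2.findContours(m.astype(np.uint8),cv2.RETR_EXTERNAL,cv2.CHAIN_APPROX_NONE)[0] if cv2.contourArea(c)>amin]
def masks(im):
    h=cv2.cvtColor(im,cv2.COLOR_RGB2HSV);H,S,V=[h[...,i].astype(int) for i in range(3)]
    red=((H<4)|(H>174))&(S>190)&(V>110);yel=(H>24)&(H<34)&(S>190)&(V>130)
    dark=(H>55)&(H<110)&(V<150)&(S>40)
    return red,yel,dark,H,S,V
def look(name,n="top"):
    im=env.get_image(n);cv2.imwrite(f"pics/{name}.png",im[...,::-1]);return im
def detect(name):
    im=look(name);red,yel,dark,*_=masks(im);k=np.ones((5,5),np.uint8)
    for lab,m,dims,z in(("red",red,(92,42),.038),("yellow",yel,(80,52),.042)):
        mm=cv2.morphologyEx((m|dark).astype(np.uint8),cv2.MORPH_OPEN,np.ones((3,3),np.uint8));mm=cv2.morphologyEx(mm,cv2.MORPH_CLOSE,k)
        for c in cnts(mm,300):
            fill=cv2.drawContours(np.zeros(mm.shape,np.uint8),[c],-1,1,-1)>0
            fr=m[fill].mean();x,y,w,h=cv2.boundingRect(c)
            if fr<.15 or cv2.contourArea(c)>2500: continue
            p,a,L=rect("top",cv2.convexHull(c),z,dims)
            print(lab,"px",(x+w//2,y+h//2),"xy",p.round(3),"yaw",round(a,2),"size",L,"clean",round(fr,2))
def go(x,y,z,yaw,st=None):
    """shift (cm, tool axes) and spin to reach xyz with finger-closing axis at yaw (mod pi)"""
    s=env.read_state();R=cv2.Rodrigues(s['tool_rot'])[0];j=s['joint_pos']
    d=R.T@(np.array([x,y,z])-s['ee_pos'])*100
    cur=np.arctan2(R[1,1],R[0,1]);j6=[]
    j1=np.arctan2(y,x)
    ys=min((yaw+k*np.pi for k in(-2,-1,0,1,2)),key=lambda q:abs(j1-q))
    sp=-((ys-cur+np.pi)%(2*np.pi)-np.pi)
    print("slide",d.round(2),"spin",round(sp,3),"t",round(s['clock'],1))
E
python3 - <<'E'
from lib import *
detect("d0")
im=cv2.imread("pics/d0.png")[...,::-1].copy();red,yel,dark,H,S,V=masks(im)
for l,m in(("red",red),("yel",yel)):
    for c in cnts(cv2.morphologyEx(m.astype(np.uint8),cv2.MORPH_CLOSE,np.ones((5,5),np.uint8)),2500):
        print(l,cv2.boundingRect(c),rect("top",c,.07,(262,136)),rect("top",c,.07))
# bin: dark flap and stripe
b=(V<45);b[:,200:]=0;b[330:]=0;b[:170]=0
for c in cnts(b,2000): print("flap",cv2.boundingRect(c),rect("top",c,.25))
g=((H>18)&(H<34)&(S>130)&(V>120));g[:,:70]=0;g[:,165:]=0;g[:180]=0;g[305:]=0
for c in cnts(g,100): print("bar",cv2.boundingRect(c),rect("top",c,.25),im[c[:,0,1].mean().astype(int),c[:,0,0].mean().astype(int)])
E
```

```text
red px (312, 246) xy [0.548 0.01 ] yaw -1.54 size [89. 42.] clean 1.0
red px (259, 191) xy [0.67  0.124] yaw 1.41 size [92. 42.] clean 1.0
red px (378, 189) xy [ 0.675 -0.138] yaw -1.44 size [90. 43.] clean 0.48
yellow px (255, 288) xy [0.458 0.127] yaw -1.38 size [78. 49.] clean 1.0
yellow px (118, 284) xy [0.443 0.469] yaw -1.41 size [182.  17.] clean 1.0
yellow px (251, 239) xy [0.562 0.138] yaw 1.41 size [78. 50.] clean 0.47
yellow px (316, 187) xy [ 0.676 -0.001] yaw 1.56 size [77. 47.] clean 1.0
red (419, 194, 124, 63) (array([ 0.58517255, -0.35224038]), np.float32(1.5589329), array([264., 135.], dtype=float32)) (array([ 0.58559729, -0.3514364 ]), np.float32(1.5589329), array([264., 135.], dtype=float32))
yel (419, 257, 126, 68) (array([ 0.44717449, -0.3475702 ]), np.float32(1.5528952), array([265., 139.], dtype=float32)) (array([ 0.44584338, -0.34604242]), np.float32(1.5528952), array([265., 139.], dtype=float32))
flap (68, 197, 92, 91) (array([0.53054004, 0.35609488]), np.float32(-1.4072953), array([147., 137.], dtype=float32))
bar (75, 274, 86, 22) (array([0.45541751, 0.34400183]), np.float32(-1.406203), array([147.,  14.], dtype=float32)) [250 250   0]
bar (70, 190, 81, 19) (array([0.60592413, 0.36576349]), np.float32(-1.4116665), array([143.,  12.], dtype=float32)) [249 216  53]
```

```bash
python3 -c "
from lib import *
go(.548,.010,.10,.03)"
```

```text
slide [ 51.09 -50.11  11.39] spin -1.212 t 0.1
```

Emit:
drive_tool(
  increments=[
    {"slide": [22, -22, 0], "spin": 0},
    {"slide": [22, -22, 0], "spin": 0},
    {"slide": [22, -22, 0], "spin": 0},
    {"slide": [22, -22, 0], "spin": 0},
    {"slide": [22, -22, 0], "spin": 0},
    {"slide": [22, -22, 0], "spin": 0},
    {"slide": [22, -22, 0], "spin": 0},
    {"slide": [22, -22, 0], "spin": 0},
  ],
  fingers=0.5,
  force=25,
)

```text
clock: 0.82
ee_pos: [0.3861, -0.3571, 0.2137]
tool_rot: [-3.081, -0.609, 0.0]
ft_force: [0.3, -1.0, 0.4]
width: 0.0684
grip_force: 0.0
```

Emit:
drive_tool(
  increments=[
    {"slide": [22, -22, 0], "spin": -1},
    {"slide": [22, -22, 0], "spin": -1},
    {"slide": [22, -22, 0], "spin": -1},
    {"slide": [22, -22, 0], "spin": -1},
    {"slide": [22, -22, 0], "spin": -1},
    {"slide": [22, -22, 0], "spin": -1},
    {"slide": [22, -22, 0], "spin": -1},
    {"slide": [22, -22, 0], "spin": -1},
  ],
)

```text
clock: 1.48
ee_pos: [0.5067, -0.0703, 0.2141]
tool_rot: [-2.406, -2.02, -0.001]
ft_force: [-0.7, -0.6, 0.2]
width: 0.0684
grip_force: 0.0
```

```bash
python3 -c "
from lib import *
go(.548,.010,.10,.03);detect('d1')"
```

```text
slide [ 8.62  2.67 11.41] spin -0.204 t 1.5
red px (259, 191) xy [0.67  0.124] yaw 1.41 size [92. 45.] clean 0.99
yellow px (256, 288) xy [0.456 0.126] yaw -1.37 size [75. 46.] clean 1.0
yellow px (118, 284) xy [0.443 0.469] yaw -1.41 size [182.  17.] clean 1.0
yellow px (249, 239) xy [0.562 0.139] yaw 1.42 size [75. 51.] clean 0.42
```

Emit:
drive_tool(
  increments=[
    {"slide": [8.6, 2.7, 4], "spin": -0.2},
    {"slide": [8.6, 2.7, 8], "spin": -0.2},
    {"slide": [8.6, 2.7, 12], "spin": -0.2},
    {"slide": [8.6, 2.7, 14], "spin": -0.2},
    {"slide": [8.6, 2.7, 17], "spin": -0.2},
    {"slide": [8.6, 2.7, 19], "spin": -0.2},
    {"slide": [8.6, 2.7, 20.7], "spin": -0.2},
    {"slide": [8.6, 2.7, 20.7], "spin": -0.2},
  ],
)

```text
clock: 2.2
ee_pos: [0.5455, 0.006, 0.0037]
tool_rot: [-2.199, -2.239, 0.006]
ft_force: [-0.7, -0.7, -0.1]
width: 0.0679
grip_force: 0.0
```

Emit:
drive_tool(
  increments=[
    {"slide": [0, 0, 0], "spin": 0},
    {"slide": [0, 0, 0], "spin": 0},
    {"slide": [0, 0, 0], "spin": 0},
    {"slide": [0, 0, 0], "spin": 0},
    {"slide": [0, 0, 0], "spin": 0},
    {"slide": [0, 0, 0], "spin": 0},
  ],
  fingers=-1,
  force=25,
)

```text
clock: 2.7
ee_pos: [0.5487, 0.0058, 0.0082]
tool_rot: [2.2, 2.24, 0.002]
ft_force: [-1.6, -1.1, 9.0]
width: 0.0417
grip_force: 24.9
```

Emit:
drive_tool(
  increments=[
    {"slide": [0, 0, -4], "spin": 0},
    {"slide": [0, 0, -8], "spin": 0},
    {"slide": [0, 0, -12], "spin": 0},
    {"slide": [0, 0, -14], "spin": 0},
    {"slide": [0, 0, -14], "spin": 0},
  ],
)

```text
clock: 3.12
ee_pos: [0.5505, 0.0058, 0.1523]
tool_rot: [2.197, 2.237, 0.008]
ft_force: [1.3, 0.1, -0.8]
width: 0.0419
grip_force: 24.9
```

```bash
python3 -c "
from lib import *
go(.585,-.287,.15,1.56)"
```

```text
slide [-29.34   2.92   0.26] spin 1.6 t 3.1
```

Emit:
drive_tool(
  increments=[
    {"slide": [-3.7, 0.4, 0], "spin": 0.1},
    {"slide": [-7.4, 0.7, 0], "spin": 0.2},
    {"slide": [-11, 1.1, 0], "spin": 0.3},
    {"slide": [-14.7, 1.5, 0], "spin": 0.4},
    {"slide": [-18.4, 1.9, 0], "spin": 0.5},
    {"slide": [-22, 2.2, 0], "spin": 0.6},
    {"slide": [-25.7, 2.6, 0], "spin": 0.7},
    {"slide": [-29.3, 2.9, 0], "spin": 0.8},
  ],
  force=40,
)

```text
clock: 3.78
ee_pos: [0.5815, -0.2883, 0.1461]
tool_rot: [-2.903, -1.199, 0.001]
ft_force: [0.9, 0.5, -1.7]
width: 0.0416
grip_force: 39.9
```

Emit:
drive_tool(
  increments=[
    {"slide": [0, 0, 0], "spin": 0.1},
    {"slide": [0, 0, 0], "spin": 0.2},
    {"slide": [0, 0, 0], "spin": 0.3},
    {"slide": [0, 0, 0], "spin": 0.4},
    {"slide": [0, 0, 0], "spin": 0.5},
    {"slide": [0, 0, 0], "spin": 0.6},
    {"slide": [0, 0, 0], "spin": 0.7},
    {"slide": [0, 0, 0], "spin": 0.8},
  ],
)

```text
clock: 4.45
ee_pos: [0.5815, -0.2863, 0.146]
tool_rot: [-3.141, 0.025, 0.001]
ft_force: [-0.6, -0.2, -1.4]
width: 0.0418
grip_force: 39.9
```

```bash
python3 -c "
from lib import *
print(env.read_state()['width'],env.read_state()['grip_force'])
go(.585,-.287,.034,1.56);look('s1','scene')"
```

```text
0.041830942330821456 39.92920160293579
slide [ 0.36  0.07 11.2 ] spin -0.005 t 4.5
```

View pics/s1.png

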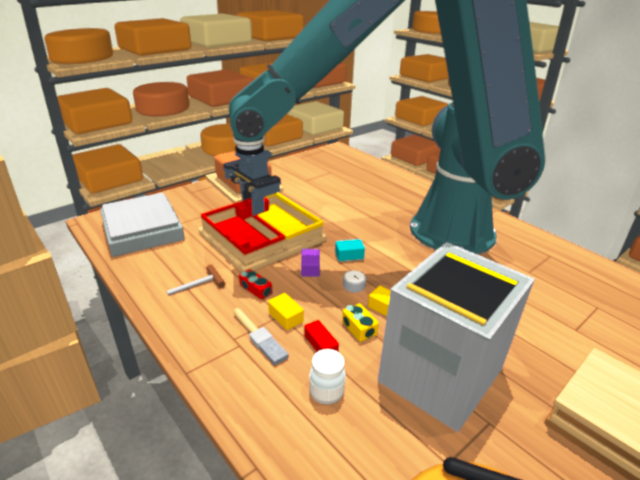

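The red bar is held over the red crate, at about pixel (255,207). Next I lower it and release.

Emit:
drive_tool(
  increments=[
    {"slide": [0.4, 0, 3], "spin": 0},
    {"slide": [0.4, 0, 6], "spin": 0},
    {"slide": [0.4, 0, 8], "spin": 0},
    {"slide": [0.4, 0, 9.5], "spin": 0},
    {"slide": [0.4, 0, 10.5], "spin": 0},
    {"slide": [0.4, 0, 11], "spin": 0},
    {"slide": [0.4, 0, 11], "spin": 0},
  ],
)

```text
clock: 5.08
ee_pos: [0.5859, -0.2865, 0.0363]
tool_rot: [-3.141, 0.017, 0.001]
ft_force: [-0.4, 0.4, -1.0]
width: 0.0417
grip_force: 39.9
```

Emit:
drive_tool(
  increments=[
    {"slide": [0, 0, 0], "spin": 0},
    {"slide": [0, 0, 0], "spin": 0},
    {"slide": [0, 0, 0], "spin": 0},
    {"slide": [0, 0, 0], "spin": 0},
  ],
  fingers=0.5,
)

```text
clock: 5.42
ee_pos: [0.5866, -0.2869, 0.0379]
tool_rot: [3.141, -0.017, 0.002]
ft_force: [0.5, 0.1, 1.0]
width: 0.0657
grip_force: 0.0
```

Emit:
drive_tool(
  increments=[
    {"slide": [0, 0, -3], "spin": 0},
    {"slide": [0, 0, -6], "spin": 0},
    {"slide": [0, 0, -10], "spin": 0},
    {"slide": [0, 0, -13], "spin": 0},
    {"slide": [0, 0, -13], "spin": 0},
  ],
)

```text
clock: 5.83
ee_pos: [0.5891, -0.2881, 0.1741]
tool_rot: [3.137, -0.017, 0.013]
ft_force: [0.5, -0.8, 1.1]
width: 0.0683
grip_force: 0.0
```

```bash
python3 -c "
from lib import *
detect('d2')
go(.67,.124,.15,1.41+1.57)"
```

```text
red px (259, 192) xy [0.67  0.124] yaw 1.42 size [92. 45.] clean 1.0
red px (378, 189) xy [ 0.675 -0.138] yaw -1.46 size [90. 43.] clean 0.47
yellow px (118, 284) xy [0.443 0.47 ] yaw -1.41 size [182.  17.] clean 1.0
yellow px (255, 288) xy [0.458 0.128] yaw -1.37 size [77. 49.] clean 1.0
yellow px (251, 240) xy [0.562 0.139] yaw 1.4 size [79. 51.] clean 0.48
yellow px (316, 187) xy [ 0.676 -0.001] yaw 1.56 size [77. 50.] clean 1.0
slide [  7.73 -41.25   2.02] spin -1.42 t 5.9
```

Emit:
drive_tool(
  increments=[
    {"slide": [0.6, -3.2, 0], "spin": 0},
    {"slide": [1.3, -6.8, 0], "spin": 0},
    {"slide": [1.9, -10.3, 0], "spin": 0},
    {"slide": [2.6, -13.8, 0], "spin": 0},
    {"slide": [3.2, -17.2, 0], "spin": 0},
    {"slide": [3.9, -20.7, 0], "spin": 0},
    {"slide": [4.5, -24.1, 0], "spin": 0},
    {"slide": [5.2, -27.5, 0], "spin": 0},
  ],
)

```text
clock: 6.55
ee_pos: [0.6406, -0.0104, 0.1659]
tool_rot: [-3.141, 0.017, 0.002]
ft_force: [0.4, -0.4, -0.0]
width: 0.0683
grip_force: 0.0
```

Emit:
drive_tool(
  increments=[
    {"slide": [0.6, -3.2, 0], "spin": -0.1},
    {"slide": [1.2, -6.4, 0], "spin": -0.2},
    {"slide": [1.8, -9.6, 0], "spin": -0.3},
    {"slide": [2.4, -12, 0], "spin": -0.4},
    {"slide": [2.5, -13.7, 0], "spin": -0.5},
    {"slide": [2.5, -13.7, 0], "spin": -0.6},
    {"slide": [2.5, -13.7, 0], "spin": -0.7},
    {"slide": [2.5, -13.7, 0], "spin": -0.8},
  ],
)

```text
clock: 7.22
ee_pos: [0.6671, 0.1249, 0.1656]
tool_rot: [-2.897, -1.215, 0.002]
ft_force: [0.7, -0.6, 0.4]
width: 0.0684
grip_force: 0.0
```

Emit:
drive_tool(
  increments=[
    {"slide": [0, 0, 2], "spin": -0.1},
    {"slide": [0, 0, 4], "spin": -0.2},
    {"slide": [0, 0, 6], "spin": -0.3},
    {"slide": [0, 0, 8], "spin": -0.4},
    {"slide": [0, 0, 8], "spin": -0.5},
    {"slide": [0, 0, 8], "spin": -0.6},
    {"slide": [0, 0, 8], "spin": -0.6},
    {"slide": [0, 0, 8], "spin": -0.6},
  ],
)

```text
clock: 7.88
ee_pos: [0.6673, 0.1245, 0.0862]
tool_rot: [-2.417, -2.006, 0.001]
ft_force: [0.6, 0.0, 0.2]
width: 0.0682
grip_force: 0.0
```

```bash
python3 -c "
from lib import *
go(.67,.124,.007,1.41+1.57)"
```

```text
slide [0.   0.28 7.92] spin -0.023 t 7.9
```

Emit:
drive_tool(
  increments=[
    {"slide": [0, 0.3, 2.5], "spin": -0.02},
    {"slide": [0, 0.3, 5], "spin": -0.02},
    {"slide": [0, 0.3, 7], "spin": -0.02},
    {"slide": [0, 0.3, 7.9], "spin": -0.02},
    {"slide": [0, 0.3, 7.9], "spin": -0.02},
    {"slide": [0, 0.3, 7.9], "spin": -0.02},
  ],
)

```text
clock: 8.38
ee_pos: [0.6708, 0.124, 0.0082]
tool_rot: [-2.395, -2.033, 0.0]
ft_force: [0.0, 0.2, 0.7]
width: 0.0684
grip_force: 0.0
```

Emit:
drive_tool(
  increments=[
    {"slide": [0, 0, 0], "spin": 0},
    {"slide": [0, 0, 0], "spin": 0},
    {"slide": [0, 0, 0], "spin": 0},
    {"slide": [0, 0, 0], "spin": 0},
    {"slide": [0, 0, 0], "spin": 0},
    {"slide": [0, 0, 0], "spin": 0},
  ],
  fingers=-1,
  force=40,
)

```text
clock: 8.88
ee_pos: [0.6713, 0.124, 0.0088]
tool_rot: [2.394, 2.034, 0.002]
ft_force: [-0.9, 0.0, 6.1]
width: 0.042
grip_force: 40.0
```

Emit:
drive_tool(
  increments=[
    {"slide": [0, 0, -4], "spin": 0},
    {"slide": [0, 0, -8], "spin": 0},
    {"slide": [0, 0, -12], "spin": 0},
    {"slide": [0, 0, -14], "spin": 0},
    {"slide": [0, 0, -14], "spin": 0},
  ],
)

```text
clock: 9.3
ee_pos: [0.6732, 0.1244, 0.1535]
tool_rot: [2.391, 2.032, 0.01]
ft_force: [1.2, 0.3, -0.4]
width: 0.0415
grip_force: 40.0
```

```bash
python3 -c "
from lib import *
go(.585,-.415,.15,1.56)"
```

```text
slide [-5.466e+01 -1.000e-02  2.300e-01] spin 1.42 t 9.3
```

Emit:
drive_tool(
  increments=[
    {"slide": [-3, 0, 0], "spin": 0},
    {"slide": [-6.5, 0, 0], "spin": 0},
    {"slide": [-10, 0, 0], "spin": 0},
    {"slide": [-13.5, 0, 0], "spin": 0},
    {"slide": [-17, 0, 0], "spin": 0},
    {"slide": [-20.5, 0, 0], "spin": 0},
    {"slide": [-24, 0, 0], "spin": 0},
    {"slide": [-27.5, 0, 0], "spin": 0},
  ],
)

```text
clock: 9.97
ee_pos: [0.6251, -0.1488, 0.1468]
tool_rot: [-2.393, -2.034, 0.001]
ft_force: [0.3, 1.0, -1.6]
width: 0.0416
grip_force: 40.0
```

Emit:
drive_tool(
  increments=[
    {"slide": [-3.5, 0, 0], "spin": 0.1},
    {"slide": [-7, 0, 0], "spin": 0.2},
    {"slide": [-10.5, 0, 0], "spin": 0.3},
    {"slide": [-14, 0, 0], "spin": 0.4},
    {"slide": [-17.5, 0, 0], "spin": 0.5},
    {"slide": [-21, 0, 0], "spin": 0.6},
    {"slide": [-24.5, 0, 0], "spin": 0.7},
    {"slide": [-27.2, 0, 0], "spin": 0.8},
  ],
)

```text
clock: 10.63
ee_pos: [0.5812, -0.418, 0.1466]
tool_rot: [-2.999, -0.933, 0.001]
ft_force: [0.2, -0.1, -0.4]
width: 0.042
grip_force: 40.0
```

Emit:
drive_tool(
  increments=[
    {"slide": [0, 0, 0], "spin": 0.1},
    {"slide": [0, 0, 0], "spin": 0.2},
    {"slide": [0, 0, 0], "spin": 0.3},
    {"slide": [0, 0, 0], "spin": 0.4},
    {"slide": [0, 0, 0], "spin": 0.5},
    {"slide": [0, 0, 0], "spin": 0.62},
    {"slide": [0, 0, 0], "spin": 0.62},
    {"slide": [0, 0, 0], "spin": 0.62},
  ],
)

```text
clock: 11.3
ee_pos: [0.582, -0.4155, 0.1469]
tool_rot: [-3.141, 0.012, 0.002]
ft_force: [-0.1, 0.0, -1.4]
width: 0.042
grip_force: 40.0
```

```bash
python3 -c "
from lib import *
print(env.read_state()['width'],env.read_state()['grip_force'])
go(.585,-.415,.037,1.56)"
```

```text
0.04202913390522578 39.99925374984741
slide [ 0.31 -0.05 10.99] spin 0.003 t 11.3
```

Emit:
drive_tool(
  increments=[
    {"slide": [0.3, 0, 3], "spin": 0},
    {"slide": [0.3, 0, 6], "spin": 0},
    {"slide": [0.3, 0, 8], "spin": 0},
    {"slide": [0.3, 0, 9.5], "spin": 0},
    {"slide": [0.3, 0, 10.5], "spin": 0},
    {"slide": [0.3, 0, 10.9], "spin": 0},
    {"slide": [0.3, 0, 10.9], "spin": 0},
  ],
)

```text
clock: 11.88
ee_pos: [0.5853, -0.4158, 0.0385]
tool_rot: [-3.141, 0.016, 0.001]
ft_force: [0.4, 0.4, -1.3]
width: 0.0417
grip_force: 40.0
```

Emit:
drive_tool(
  increments=[
    {"slide": [0, 0, 0], "spin": 0},
    {"slide": [0, 0, 0], "spin": 0},
    {"slide": [0, 0, 0], "spin": 0},
    {"slide": [0, 0, 0], "spin": 0},
  ],
  fingers=0.6,
)

```text
clock: 12.22
ee_pos: [0.5859, -0.4162, 0.0399]
tool_rot: [3.141, -0.017, 0.002]
ft_force: [0.0, 0.2, 0.5]
width: 0.0658
grip_force: 0.0
```

Emit:
drive_tool(
  increments=[
    {"slide": [0, 0, -3], "spin": 0},
    {"slide": [0, 0, -6], "spin": 0},
    {"slide": [0, 0, -10], "spin": 0},
    {"slide": [0, 0, -13], "spin": 0},
    {"slide": [0, 0, -13], "spin": 0},
  ],
)

```text
clock: 12.63
ee_pos: [0.5882, -0.418, 0.1766]
tool_rot: [3.136, -0.017, 0.012]
ft_force: [1.1, -0.6, 0.4]
width: 0.0728
grip_force: 0.0
```

```bash
python3 -c "
from lib import *
detect('d3')
go(.676,-.001,.09,1.56+1.57)"
```

```text
red px (387, 203) xy [ 0.644 -0.157] yaw -1.43 size [92. 43.] clean 0.46
yellow px (118, 284) xy [0.443 0.469] yaw -1.41 size [182.  17.] clean 1.0
yellow px (256, 287) xy [0.458 0.126] yaw -1.38 size [77. 48.] clean 1.0
yellow px (251, 240) xy [0.562 0.138] yaw 1.4 size [78. 51.] clean 0.47
yellow px (316, 187) xy [ 0.676 -0.001] yaw 1.56 size [77. 50.] clean 1.0
slide [  8.38 -41.75   8.22] spin -1.57 t 12.7
```

Emit:
drive_tool(
  increments=[
    {"slide": [0.6, -3.2, 0], "spin": 0},
    {"slide": [1.3, -6.7, 0], "spin": 0},
    {"slide": [2, -10.2, 0], "spin": 0},
    {"slide": [2.7, -13.7, 0], "spin": 0},
    {"slide": [3.4, -17.2, 0], "spin": 0},
    {"slide": [4.1, -20.7, 0], "spin": 0},
    {"slide": [4.8, -24.2, 0], "spin": 0},
    {"slide": [5.4, -27.2, 0], "spin": 0},
  ],
)

```text
clock: 13.35
ee_pos: [0.6422, -0.1423, 0.1681]
tool_rot: [-3.141, 0.017, 0.002]
ft_force: [-0.3, -0.6, 0.0]
width: 0.0729
grip_force: 0.0
```

Emit:
drive_tool(
  increments=[
    {"slide": [0.6, -3.2, 0], "spin": -0.1},
    {"slide": [1.2, -6.4, 0], "spin": -0.2},
    {"slide": [1.8, -9.6, 0], "spin": -0.3},
    {"slide": [2.4, -12, 0], "spin": -0.4},
    {"slide": [3, -14.5, 0], "spin": -0.5},
    {"slide": [3, -14.5, 0], "spin": -0.6},
    {"slide": [3, -14.5, 0], "spin": -0.7},
    {"slide": [3, -14.5, 0], "spin": -0.8},
  ],
)

```text
clock: 14.02
ee_pos: [0.6736, 0.0008, 0.1679]
tool_rot: [-2.896, -1.216, 0.002]
ft_force: [-0.2, -0.1, 0.4]
width: 0.0732
grip_force: 0.0
```

Emit:
drive_tool(
  increments=[
    {"slide": [0, 0, 2], "spin": -0.1},
    {"slide": [0, 0, 4], "spin": -0.2},
    {"slide": [0, 0, 6], "spin": -0.3},
    {"slide": [0, 0, 8], "spin": -0.4},
    {"slide": [0, 0, 8], "spin": -0.5},
    {"slide": [0, 0, 8], "spin": -0.6},
    {"slide": [0, 0, 8], "spin": -0.7},
    {"slide": [0, 0, 8], "spin": -0.77},
  ],
)

```text
clock: 14.68
ee_pos: [0.6734, 0.0001, 0.0878]
tool_rot: [-2.228, -2.213, 0.002]
ft_force: [-0.9, -0.2, -0.2]
width: 0.0731
grip_force: 0.0
```

```bash
python3 -c "
from lib import *
go(.676,-.001,.009,1.56+1.57)"
```

```text
slide [-0.11  0.27  7.88] spin 0.005 t 14.7
```

Emit:
drive_tool(
  increments=[
    {"slide": [-0.1, 0.3, 2.5], "spin": 0},
    {"slide": [-0.1, 0.3, 5], "spin": 0},
    {"slide": [-0.1, 0.3, 7], "spin": 0},
    {"slide": [-0.1, 0.3, 7.9], "spin": 0},
    {"slide": [-0.1, 0.3, 7.9], "spin": 0},
    {"slide": [-0.1, 0.3, 7.9], "spin": 0},
  ],
)

```text
clock: 15.18
ee_pos: [0.6769, -0.0009, 0.0098]
tool_rot: [-2.234, -2.208, 0.001]
ft_force: [-0.1, 0.4, -0.1]
width: 0.0731
grip_force: 0.0
```

Emit:
drive_tool(
  increments=[
    {"slide": [0, 0, 0], "spin": 0},
    {"slide": [0, 0, 0], "spin": 0},
    {"slide": [0, 0, 0], "spin": 0},
    {"slide": [0, 0, 0], "spin": 0},
    {"slide": [0, 0, 0], "spin": 0},
    {"slide": [0, 0, 0], "spin": 0},
  ],
  fingers=-1,
  force=40,
)

```text
clock: 15.68
ee_pos: [0.6778, -0.0009, 0.011]
tool_rot: [2.234, 2.207, 0.002]
ft_force: [-1.3, 0.1, 6.8]
width: 0.0522
grip_force: 40.0
```

Emit:
drive_tool(
  increments=[
    {"slide": [0, 0, -4], "spin": 0},
    {"slide": [0, 0, -8], "spin": 0},
    {"slide": [0, 0, -12], "spin": 0},
    {"slide": [0, 0, -14], "spin": 0},
    {"slide": [0, 0, -14], "spin": 0},
  ],
)

```text
clock: 16.1
ee_pos: [0.6798, -0.0009, 0.1557]
tool_rot: [2.231, 2.204, 0.008]
ft_force: [0.6, -0.4, -0.5]
width: 0.0518
grip_force: 40.0
```

```bash
python3 -c "
from lib import *
go(.447,-.412,.15,1.555)"
```

```text
slide [-41.38 -22.79   0.4 ] spin 1.575 t 16.1
```

Emit:
drive_tool(
  increments=[
    {"slide": [-2.7, -1.5, 0], "spin": 0},
    {"slide": [-5.7, -3.1, 0], "spin": 0},
    {"slide": [-8.7, -4.8, 0], "spin": 0},
    {"slide": [-11.7, -6.4, 0], "spin": 0},
    {"slide": [-14.7, -8.1, 0], "spin": 0},
    {"slide": [-17.7, -9.7, 0], "spin": 0},
    {"slide": [-20.7, -11.4, 0], "spin": 0},
    {"slide": [-23.7, -13, 0], "spin": 0},
  ],
)

```text
clock: 16.77
ee_pos: [0.5426, -0.2373, 0.149]
tool_rot: [-2.234, -2.207, 0.001]
ft_force: [0.3, -0.1, -1.1]
width: 0.0517
grip_force: 40.0
```

Emit:
drive_tool(
  increments=[
    {"slide": [-3, -1.7, 0], "spin": 0.1},
    {"slide": [-6, -3.3, 0], "spin": 0.2},
    {"slide": [-9, -5, 0], "spin": 0.3},
    {"slide": [-12, -6.6, 0], "spin": 0.4},
    {"slide": [-15, -8.3, 0], "spin": 0.5},
    {"slide": [-17.6, -9.7, 0], "spin": 0.6},
    {"slide": [-17.6, -9.7, 0], "spin": 0.7},
    {"slide": [-17.6, -9.7, 0], "spin": 0.8},
  ],
)

```text
clock: 17.43
ee_pos: [0.4437, -0.4122, 0.1489]
tool_rot: [-2.921, -1.152, 0.001]
ft_force: [0.4, 1.3, -1.6]
width: 0.0517
grip_force: 40.0
```

Emit:
drive_tool(
  increments=[
    {"slide": [0, 0, 0], "spin": 0.1},
    {"slide": [0, 0, 0], "spin": 0.2},
    {"slide": [0, 0, 0], "spin": 0.3},
    {"slide": [0, 0, 0], "spin": 0.4},
    {"slide": [0, 0, 0], "spin": 0.5},
    {"slide": [0, 0, 0], "spin": 0.6},
    {"slide": [0, 0, 0], "spin": 0.7},
    {"slide": [0, 0, 0], "spin": 0.77},
  ],
)

```text
clock: 18.1
ee_pos: [0.4447, -0.4107, 0.1489]
tool_rot: [-3.141, 0.026, 0.002]
ft_force: [0.3, 0.4, -2.1]
width: 0.0516
grip_force: 40.0
```

```bash
python3 -c "
from lib import *
print(env.read_state()['width'],env.read_state()['grip_force'])
go(.447,-.412,.039,1.555)"
```

```text
0.051571948243560005 39.99489068984985
slide [ 0.25  0.14 10.99] spin -0.001 t 18.1
```

Emit:
drive_tool(
  increments=[
    {"slide": [0.2, 0.1, 3], "spin": 0},
    {"slide": [0.2, 0.1, 6], "spin": 0},
    {"slide": [0.2, 0.1, 8], "spin": 0},
    {"slide": [0.2, 0.1, 9.5], "spin": 0},
    {"slide": [0.2, 0.1, 10.5], "spin": 0},
    {"slide": [0.2, 0.1, 10.9], "spin": 0},
    {"slide": [0.2, 0.1, 10.9], "spin": 0},
  ],
)

```text
clock: 18.68
ee_pos: [0.447, -0.412, 0.0404]
tool_rot: [-3.141, 0.018, 0.001]
ft_force: [0.9, -0.4, -0.7]
width: 0.0521
grip_force: 40.0
```

Emit:
drive_tool(
  increments=[
    {"slide": [0, 0, 0], "spin": 0},
    {"slide": [0, 0, 0], "spin": 0},
    {"slide": [0, 0, 0], "spin": 0},
    {"slide": [0, 0, 0], "spin": 0},
  ],
  fingers=0.6,
)

```text
clock: 19.02
ee_pos: [0.4476, -0.4125, 0.0418]
tool_rot: [3.141, -0.018, 0.002]
ft_force: [0.3, 0.1, 0.2]
width: 0.0724
grip_force: 0.0
```

Emit:
drive_tool(
  increments=[
    {"slide": [0, 0, -3], "spin": 0},
    {"slide": [0, 0, -6], "spin": 0},
    {"slide": [0, 0, -10], "spin": 0},
    {"slide": [0, 0, -13], "spin": 0},
    {"slide": [0, 0, -13], "spin": 0},
  ],
)

```text
clock: 19.43
ee_pos: [0.4496, -0.4145, 0.1778]
tool_rot: [3.135, -0.017, 0.01]
ft_force: [0.5, 0.1, 0.5]
width: 0.0731
grip_force: 0.0
```

```bash
python3 -c "
from lib import *
detect('d4')
go(.458,.127,.09,-1.38+1.57)"
```

```text
red px (387, 203) xy [ 0.645 -0.156] yaw -1.42 size [91. 43.] clean 0.48
yellow px (118, 284) xy [0.443 0.469] yaw -1.41 size [182.  17.] clean 1.0
yellow px (256, 287) xy [0.458 0.128] yaw -1.38 size [78. 50.] clean 1.0
yellow px (251, 239) xy [0.562 0.138] yaw 1.41 size [78. 51.] clean 0.47
slide [  0.3  -54.11   8.25] spin -1.772 t 19.5
```

Emit:
drive_tool(
  increments=[
    {"slide": [0, -3, 0], "spin": 0},
    {"slide": [0, -6.4, 0], "spin": 0},
    {"slide": [0, -9.8, 0], "spin": 0},
    {"slide": [0, -13.2, 0], "spin": 0},
    {"slide": [0, -16.6, 0], "spin": 0},
    {"slide": [0.1, -20, 0], "spin": 0},
    {"slide": [0.1, -23.4, 0], "spin": 0},
    {"slide": [0.1, -26.8, 0], "spin": 0},
  ],
)

```text
clock: 20.15
ee_pos: [0.4503, -0.1425, 0.1703]
tool_rot: [-3.141, 0.018, 0.001]
ft_force: [0.4, 0.1, 0.5]
width: 0.0728
grip_force: 0.0
```

Emit:
drive_tool(
  increments=[
    {"slide": [0, -3.4, 0], "spin": -0.1},
    {"slide": [0, -6.8, 0], "spin": -0.2},
    {"slide": [0, -10.2, 0], "spin": -0.3},
    {"slide": [0, -13.6, 0], "spin": -0.4},
    {"slide": [0.1, -17, 0], "spin": -0.5},
    {"slide": [0.1, -20.4, 0], "spin": -0.6},
    {"slide": [0.2, -23.8, 0], "spin": -0.7},
    {"slide": [0.2, -27.3, 0], "spin": -0.8},
  ],
)

```text
clock: 20.82
ee_pos: [0.4555, 0.1303, 0.1704]
tool_rot: [-2.897, -1.214, 0.001]
ft_force: [1.7, -1.6, 0.7]
width: 0.0729
grip_force: 0.0
```

Emit:
drive_tool(
  increments=[
    {"slide": [0, 0, 2], "spin": -0.12},
    {"slide": [0, 0, 4], "spin": -0.24},
    {"slide": [0, 0, 6], "spin": -0.36},
    {"slide": [0, 0, 8], "spin": -0.48},
    {"slide": [0, 0, 8], "spin": -0.6},
    {"slide": [0, 0, 8], "spin": -0.72},
    {"slide": [0, 0, 8], "spin": -0.84},
    {"slide": [0, 0, 8], "spin": -0.96},
  ],
)

```text
clock: 21.48
ee_pos: [0.4555, 0.1286, 0.0901]
tool_rot: [-2.007, -2.415, 0.002]
ft_force: [0.2, 0.0, -0.5]
width: 0.0732
grip_force: 0.0
```

```bash
python3 -c "
from lib import *
go(.458,.127,.009,-1.38+1.57)"
```

```text
slide [-0.2   0.23  8.11] spin -0.006 t 21.5
```

Emit:
drive_tool(
  increments=[
    {"slide": [-0.2, 0.2, 2.5], "spin": 0},
    {"slide": [-0.2, 0.2, 5], "spin": 0},
    {"slide": [-0.2, 0.2, 7], "spin": 0},
    {"slide": [-0.2, 0.2, 8.1], "spin": 0},
    {"slide": [-0.2, 0.2, 8.1], "spin": 0},
    {"slide": [-0.2, 0.2, 8.1], "spin": 0},
  ],
)

```text
clock: 21.98
ee_pos: [0.4581, 0.1271, 0.0097]
tool_rot: [-2.015, -2.409, 0.002]
ft_force: [-0.4, -0.4, 0.2]
width: 0.0727
grip_force: 0.0
```

Emit:
drive_tool(
  increments=[
    {"slide": [0, 0, 0], "spin": 0},
    {"slide": [0, 0, 0], "spin": 0},
    {"slide": [0, 0, 0], "spin": 0},
    {"slide": [0, 0, 0], "spin": 0},
    {"slide": [0, 0, 0], "spin": 0},
    {"slide": [0, 0, 0], "spin": 0},
  ],
  fingers=-1,
  force=40,
)

```text
clock: 22.48
ee_pos: [0.4591, 0.1273, 0.0108]
tool_rot: [2.015, 2.41, 0.002]
ft_force: [-1.7, -0.9, 9.0]
width: 0.0519
grip_force: 39.9
```

Emit:
drive_tool(
  increments=[
    {"slide": [0, 0, -4], "spin": 0},
    {"slide": [0, 0, -8], "spin": 0},
    {"slide": [0, 0, -12], "spin": 0},
    {"slide": [0, 0, -14], "spin": 0},
    {"slide": [0, 0, -14], "spin": 0},
  ],
)

```text
clock: 22.9
ee_pos: [0.461, 0.1277, 0.1547]
tool_rot: [2.012, 2.407, 0.009]
ft_force: [1.5, -0.6, -0.1]
width: 0.0519
grip_force: 39.9
```

```bash
python3 -c "
from lib import *
go(.447,-.285,.15,1.555)"
```

```text
slide [-40.37  -8.69   0.39] spin 1.765 t 22.9
```

Emit:
drive_tool(
  increments=[
    {"slide": [-3, -0.7, 0], "spin": 0},
    {"slide": [-6.3, -1.4, 0], "spin": 0},
    {"slide": [-9.6, -2.1, 0], "spin": 0},
    {"slide": [-12.9, -2.8, 0], "spin": 0},
    {"slide": [-16.2, -3.5, 0], "spin": 0},
    {"slide": [-19.5, -4.2, 0], "spin": 0},
    {"slide": [-22.8, -4.9, 0], "spin": 0},
    {"slide": [-26.1, -5.6, 0], "spin": 0},
  ],
)

```text
clock: 23.57
ee_pos: [0.4487, -0.1411, 0.1492]
tool_rot: [-2.015, -2.41, 0.0]
ft_force: [0.8, 0.6, -1.8]
width: 0.0518
grip_force: 39.9
```

Emit:
drive_tool(
  increments=[
    {"slide": [-3.3, -0.7, 0], "spin": 0.1},
    {"slide": [-6.6, -1.4, 0], "spin": 0.2},
    {"slide": [-9.9, -2.1, 0], "spin": 0.3},
    {"slide": [-12, -2.6, 0], "spin": 0.4},
    {"slide": [-14.2, -3.1, 0], "spin": 0.5},
    {"slide": [-14.2, -3.1, 0], "spin": 0.6},
    {"slide": [-14.2, -3.1, 0], "spin": 0.7},
    {"slide": [-14.2, -3.1, 0], "spin": 0.8},
  ],
)

```text
clock: 24.23
ee_pos: [0.4436, -0.285, 0.1489]
tool_rot: [-2.798, -1.426, 0.001]
ft_force: [-0.1, -0.7, -1.8]
width: 0.0519
grip_force: 39.9
```

Emit:
drive_tool(
  increments=[
    {"slide": [0, 0, 0], "spin": 0.12},
    {"slide": [0, 0, 0], "spin": 0.24},
    {"slide": [0, 0, 0], "spin": 0.36},
    {"slide": [0, 0, 0], "spin": 0.48},
    {"slide": [0, 0, 0], "spin": 0.6},
    {"slide": [0, 0, 0], "spin": 0.72},
    {"slide": [0, 0, 0], "spin": 0.84},
    {"slide": [0, 0, 0], "spin": 0.96},
  ],
)

```text
clock: 24.9
ee_pos: [0.4438, -0.2845, 0.149]
tool_rot: [-3.141, 0.027, 0.001]
ft_force: [-0.1, -0.1, -1.4]
width: 0.0517
grip_force: 39.9
```

```bash
python3 -c "
from lib import *
print(env.read_state()['width'],env.read_state()['grip_force'])
go(.447,-.285,.039,1.555)"
```

```text
0.0516836834920266 39.8853474855423
slide [ 0.34  0.05 11.  ] spin -0.001 t 24.9
```

Emit:
drive_tool(
  increments=[
    {"slide": [0.3, 0, 3], "spin": 0},
    {"slide": [0.3, 0, 6], "spin": 0},
    {"slide": [0.3, 0, 8], "spin": 0},
    {"slide": [0.3, 0, 9.5], "spin": 0},
    {"slide": [0.3, 0, 10.5], "spin": 0},
    {"slide": [0.3, 0, 10.9], "spin": 0},
    {"slide": [0.3, 0, 10.9], "spin": 0},
  ],
)

```text
clock: 25.48
ee_pos: [0.4467, -0.2846, 0.0401]
tool_rot: [-3.141, 0.018, 0.002]
ft_force: [0.2, 0.6, -0.8]
width: 0.0518
grip_force: 39.9
```

Emit:
drive_tool(
  increments=[
    {"slide": [0, 0, 0], "spin": 0},
    {"slide": [0, 0, 0], "spin": 0},
    {"slide": [0, 0, 0], "spin": 0},
    {"slide": [0, 0, 0], "spin": 0},
  ],
  fingers=0.6,
)

```text
clock: 25.82
ee_pos: [0.4477, -0.2852, 0.0417]
tool_rot: [3.141, -0.018, 0.002]
ft_force: [-0.2, -0.4, 0.1]
width: 0.0724
grip_force: 0.0
```

Emit:
drive_tool(
  increments=[
    {"slide": [0, 0, -3], "spin": 0},
    {"slide": [0, 0, -6], "spin": 0},
    {"slide": [0, 0, -10], "spin": 0},
    {"slide": [0, 0, -13], "spin": 0},
    {"slide": [0, 0, -13], "spin": 0},
  ],
)

```text
clock: 26.23
ee_pos: [0.4499, -0.2867, 0.1773]
tool_rot: [3.137, -0.017, 0.011]
ft_force: [0.9, -1.5, 1.4]
width: 0.0726
grip_force: 0.0
```

Emit:
drive_tool(
  increments=[
    {"slide": [2, -3, 0], "spin": -0.1},
    {"slide": [5, -6, 0], "spin": -0.2},
    {"slide": [7, -9, 0], "spin": -0.3},
    {"slide": [9, -12, 0], "spin": -0.4},
    {"slide": [9, -15, 0], "spin": -0.5},
    {"slide": [9, -18, 0], "spin": -0.6},
    {"slide": [9, -21, 0], "spin": -0.7},
    {"slide": [9, -24, 0], "spin": -0.8},
  ],
)

```text
clock: 26.9
ee_pos: [0.5398, -0.0445, 0.171]
tool_rot: [2.897, 1.214, 0.0]
ft_force: [0.2, 0.1, -0.1]
width: 0.0728
grip_force: 0.0
```

```bash
python3 -c "
from lib import *
detect('d5')
go(.562,.138,.09,1.405+1.57)"
```

```text
yellow px (118, 284) xy [0.443 0.469] yaw -1.41 size [182.  17.] clean 1.0
yellow px (251, 239) xy [0.563 0.139] yaw 1.42 size [76. 50.] clean 0.41
slide [ 14.43 -10.81   8.11] spin -0.602 t 26.9
```

View pics/d5.png

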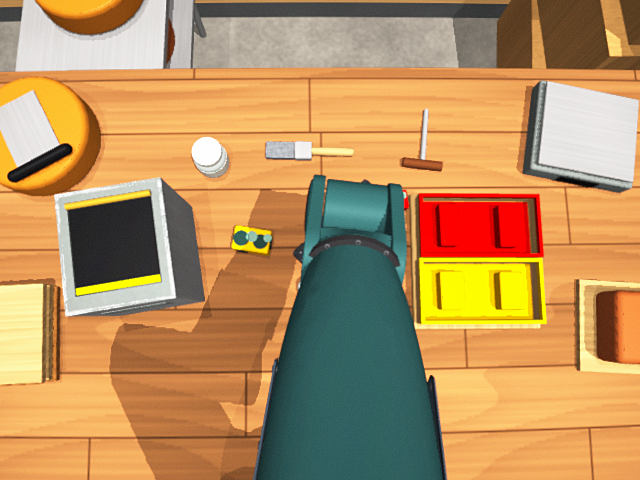

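All four sound bars lie flat in their crates, at about (450,225), (512,225), (450,290) and (514,290). Next are the mouldy bars.

Emit:
drive_tool(
  increments=[
    {"slide": [2.4, -1.8, 1], "spin": -0.1},
    {"slide": [4.8, -3.6, 2], "spin": -0.2},
    {"slide": [7.2, -5.4, 4], "spin": -0.3},
    {"slide": [9.6, -7.2, 6], "spin": -0.4},
    {"slide": [12, -9, 8], "spin": -0.5},
    {"slide": [14.4, -10.8, 8], "spin": -0.6},
    {"slide": [14.4, -10.8, 8], "spin": -0.6},
    {"slide": [14.4, -10.8, 8], "spin": -0.6},
  ],
)

```text
clock: 27.62
ee_pos: [0.5647, 0.1334, 0.0907]
tool_rot: [-2.412, -2.012, 0.0]
ft_force: [0.2, 0.0, 0.2]
width: 0.073
grip_force: 0.0
```

```bash
python3 -c "
from lib import *
go(.562,.139,.004,1.41+1.57)"
```

```text
slide [ 0.5  -0.36  8.67] spin -0.019 t 27.6
```

Emit:
drive_tool(
  increments=[
    {"slide": [0.5, -0.4, 2.5], "spin": -0.02},
    {"slide": [0.5, -0.4, 5], "spin": -0.02},
    {"slide": [0.5, -0.4, 7], "spin": -0.02},
    {"slide": [0.5, -0.4, 8.6], "spin": -0.02},
    {"slide": [0.5, -0.4, 8.6], "spin": -0.02},
    {"slide": [0.5, -0.4, 8.6], "spin": -0.02},
  ],
)

```text
clock: 28.12
ee_pos: [0.5615, 0.1371, 0.005]
tool_rot: [-2.395, -2.032, 0.001]
ft_force: [0.1, -0.4, 0.6]
width: 0.0728
grip_force: 0.0
```

Emit:
drive_tool(
  increments=[
    {"slide": [0, 0, 0], "spin": 0},
    {"slide": [0, 0, 0], "spin": 0},
    {"slide": [0, 0, 0], "spin": 0},
    {"slide": [0, 0, 0], "spin": 0},
    {"slide": [0, 0, 0], "spin": 0},
    {"slide": [0, 0, 0], "spin": 0},
  ],
  fingers=-1,
  force=50,
)

```text
clock: 28.62
ee_pos: [0.5626, 0.138, 0.006]
tool_rot: [2.393, 2.034, 0.002]
ft_force: [-1.1, -2.1, 8.8]
width: 0.0515
grip_force: 50.0
```

Emit:
drive_tool(
  increments=[
    {"slide": [0, 0, -4], "spin": 0},
    {"slide": [0, 0, -8], "spin": 0},
    {"slide": [0, 0, -12], "spin": 0},
    {"slide": [0, 0, -16], "spin": 0},
    {"slide": [0, 0, -20], "spin": 0},
    {"slide": [0, 0, -24], "spin": 0},
    {"slide": [0, 0, -28], "spin": 0},
    {"slide": [0, 0, -31], "spin": 0},
  ],
)

```text
clock: 29.28
ee_pos: [0.5619, 0.1381, 0.319]
tool_rot: [2.393, 2.033, 0.004]
ft_force: [0.6, 1.1, -1.7]
width: 0.0516
grip_force: 50.0
```

```bash
python3 -c "
from lib import *
go(.519,.3545,.31,.15)"
```

```text
slide [20.67 -7.73  0.9 ] spin -0.312 t 29.3
```

Emit:
drive_tool(
  increments=[
    {"slide": [3, -1.1, 0], "spin": -0.05},
    {"slide": [6, -2.2, 0], "spin": -0.1},
    {"slide": [9, -3.4, 0], "spin": -0.15},
    {"slide": [12, -4.5, 0], "spin": -0.2},
    {"slide": [15, -5.6, 0], "spin": -0.25},
    {"slide": [18, -6.7, 0], "spin": -0.31},
    {"slide": [20.7, -7.7, 0], "spin": -0.31},
    {"slide": [20.7, -7.7, 0], "spin": -0.31},
  ],
)

```text
clock: 29.95
ee_pos: [0.5179, 0.3584, 0.3152]
tool_rot: [-2.047, -2.382, -0.001]
ft_force: [-0.2, -0.3, -1.5]
width: 0.0518
grip_force: 50.0
```

```bash
python3 -c "
from lib import *
print(env.read_state()['width'],env.read_state()['grip_force'])
go(.519,.3545,.19,.15);look('s2','scene')"
```

```text
0.051816811709485856 49.99730944633484
slide [-0.42  0.05 12.52] spin 0.001 t 29.9
```

View pics/s2.png

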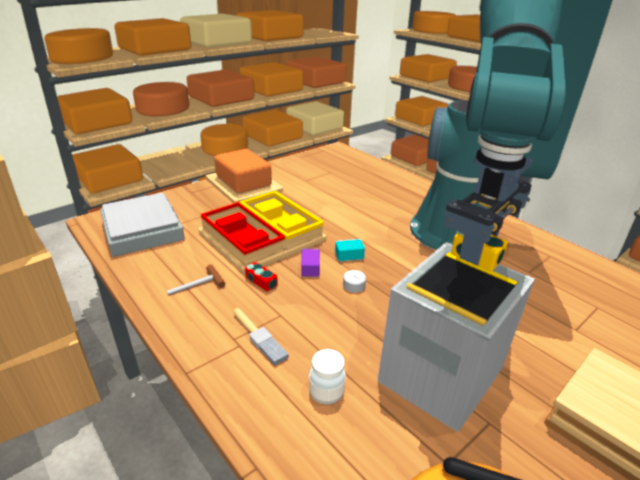

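The mouldy yellow bar hangs over the slot at about (478,250), in line with the flap and nearer its free edge.

Emit:
drive_tool(
  increments=[
    {"slide": [-0.4, 0, 2], "spin": 0},
    {"slide": [-0.4, 0, 4], "spin": 0},
    {"slide": [-0.4, 0, 5.5], "spin": 0},
    {"slide": [-0.4, 0, 7], "spin": 0},
    {"slide": [-0.4, 0, 8.5], "spin": 0},
    {"slide": [-0.4, 0, 10], "spin": 0},
    {"slide": [-0.4, 0, 11.5], "spin": 0},
    {"slide": [-0.4, 0, 12.5], "spin": 0},
  ],
)

```text
clock: 30.67
ee_pos: [0.5198, 0.3498, 0.1894]
tool_rot: [2.052, 2.379, -0.0]
ft_force: [-1.2, -1.3, 5.0]
width: 0.0521
grip_force: 53.6
```

```bash
python3 -c "
from lib import *
s=env.read_state();print(s['ee_pos'],s['ft_force'],s['width'])
look('s3','scene');go(.519,.3545,.19,.15)"
```

```text
[0.5198351  0.34982794 0.18943129] [-1.21970522 -1.29148283  4.98211011] 0.05207268212986584
slide [ 0.49  0.06 -0.22] spin -0.003 t 30.7
```

View pics/s3.png

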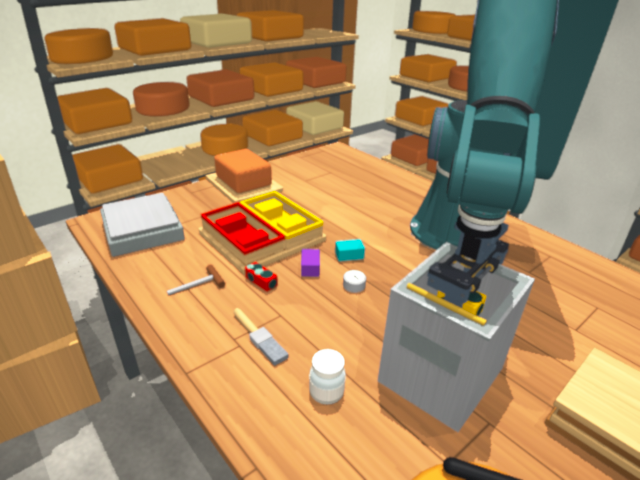

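Emit:
drive_tool(
  increments=[
    {"slide": [0, 0, 0], "spin": 0},
    {"slide": [0, 0, 0], "spin": 0},
    {"slide": [0, 0, 0], "spin": 0},
    {"slide": [0, 0, 0], "spin": 0},
    {"slide": [0, 0, 0], "spin": 0},
    {"slide": [0, 0, 0], "spin": 0},
    {"slide": [0, 0, 0], "spin": 0},
    {"slide": [0, 0, 0], "spin": 0},
  ],
  fingers=0.9,
)

```text
clock: 31.38
ee_pos: [0.5188, 0.3503, 0.1901]
tool_rot: [-2.051, -2.379, 0.003]
ft_force: [-8.4, -1.6, 0.2]
width: 0.0869
grip_force: 3.4
```

Emit:
drive_tool(
  increments=[
    {"slide": [0, 0, 0], "spin": 0},
    {"slide": [0, 0, 0], "spin": 0},
    {"slide": [0, 0, 0], "spin": 0},
    {"slide": [0, 0, 0], "spin": 0},
    {"slide": [0, 0, 0], "spin": 0},
    {"slide": [0, 0, 0], "spin": 0},
  ],
)

```text
clock: 31.88
ee_pos: [0.5188, 0.3503, 0.1901]
tool_rot: [-2.051, -2.379, 0.003]
ft_force: [-7.7, -1.2, -0.3]
width: 0.0869
grip_force: 3.4
```

Emit:
drive_tool(
  increments=[
    {"slide": [0, 0, -2], "spin": 0},
    {"slide": [0, 0, -4], "spin": 0},
    {"slide": [0, 0, -6], "spin": 0},
    {"slide": [0, 0, -8], "spin": 0},
    {"slide": [0, 0, -10], "spin": 0},
    {"slide": [0, 0, -12], "spin": 0},
    {"slide": [0, 0, -14], "spin": 0},
    {"slide": [0, 0, -14], "spin": 0},
  ],
)

```text
clock: 32.55
ee_pos: [0.5214, 0.3515, 0.3352]
tool_rot: [2.05, 2.378, 0.01]
ft_force: [0.6, -0.2, 0.8]
width: 0.0863
grip_force: 0.0
```

```bash
python3 -c "
from lib import *
look('s4','scene');go(.645,-.156,.32,-1.42+1.57)"
```

```text
slide [-51.99   4.8    1.23] spin -0.002 t 32.6
```

View pics/s4.png

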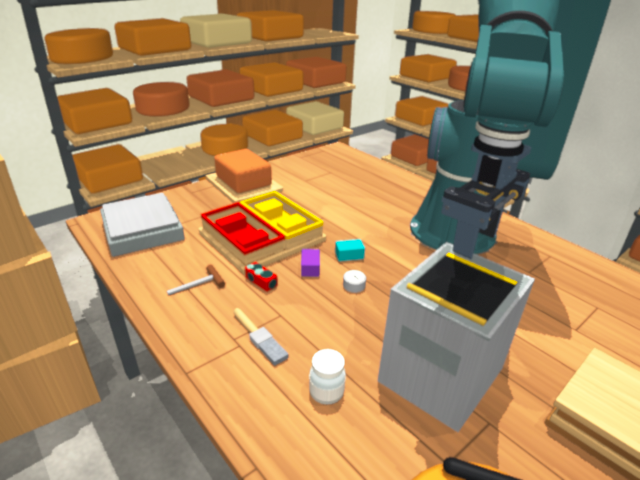

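The slot is clear and the flap has swung back, so the yellow has dropped inside. The mouldy red lies at about (262,277).

Emit:
drive_tool(
  increments=[
    {"slide": [-3, 0.3, 0], "spin": 0},
    {"slide": [-6.3, 0.6, 0], "spin": 0},
    {"slide": [-9.6, 0.9, 0], "spin": 0},
    {"slide": [-12.9, 1.2, 0], "spin": 0},
    {"slide": [-16.2, 1.5, 0], "spin": 0},
    {"slide": [-19.5, 1.8, 0], "spin": 0},
    {"slide": [-22.8, 2.1, 0], "spin": 0},
    {"slide": [-26, 2.4, 0], "spin": 0},
  ],
  fingers=0.5,
)

```text
clock: 33.27
ee_pos: [0.5817, 0.0952, 0.3295]
tool_rot: [-2.051, -2.379, 0.0]
ft_force: [0.7, 0.3, 0.3]
width: 0.0685
grip_force: 0.0
```

Emit:
drive_tool(
  increments=[
    {"slide": [-3.3, 0.3, 2], "spin": 0},
    {"slide": [-6.6, 0.6, 4], "spin": 0},
    {"slide": [-9.9, 0.9, 6], "spin": 0},
    {"slide": [-13.2, 1.2, 8], "spin": 0},
    {"slide": [-16.5, 1.5, 10], "spin": 0},
    {"slide": [-19.8, 1.8, 12], "spin": 0},
    {"slide": [-23.1, 2.1, 14], "spin": 0},
    {"slide": [-26, 2.4, 16], "spin": 0},
  ],
)

```text
clock: 33.93
ee_pos: [0.6437, -0.1587, 0.1684]
tool_rot: [-2.052, -2.379, 0.0]
ft_force: [1.1, 0.2, 0.9]
width: 0.0684
grip_force: 0.0
```

Emit:
drive_tool(
  increments=[
    {"slide": [0, 0, 3], "spin": 0},
    {"slide": [0, 0, 6], "spin": 0},
    {"slide": [0, 0, 8], "spin": 0},
    {"slide": [0, 0, 8], "spin": 0},
    {"slide": [0, 0, 8], "spin": 0},
  ],
)

```text
clock: 34.35
ee_pos: [0.6431, -0.1564, 0.0891]
tool_rot: [-2.05, -2.378, 0.002]
ft_force: [1.0, 0.1, 0.2]
width: 0.0684
grip_force: 0.0
```

```bash
python3 -c "
from lib import *
go(.645,-.156,.004,-1.42+1.57)"
```

```text
slide [0.01 0.21 8.51] spin -0.002 t 34.4
```

Emit:
drive_tool(
  increments=[
    {"slide": [0, 0.2, 2.5], "spin": 0},
    {"slide": [0, 0.2, 5], "spin": 0},
    {"slide": [0, 0.2, 7], "spin": 0},
    {"slide": [0, 0.2, 8.5], "spin": 0},
    {"slide": [0, 0.2, 8.5], "spin": 0},
    {"slide": [0, 0.2, 8.5], "spin": 0},
  ],
)

```text
clock: 34.85
ee_pos: [0.6464, -0.1563, 0.0058]
tool_rot: [2.051, 2.379, 0.0]
ft_force: [0.1, -0.8, -0.1]
width: 0.0684
grip_force: 0.0
```

Emit:
drive_tool(
  increments=[
    {"slide": [0, 0, 0], "spin": 0},
    {"slide": [0, 0, 0], "spin": 0},
    {"slide": [0, 0, 0], "spin": 0},
    {"slide": [0, 0, 0], "spin": 0},
    {"slide": [0, 0, 0], "spin": 0},
    {"slide": [0, 0, 0], "spin": 0},
  ],
  fingers=-1,
  force=50,
)

```text
clock: 35.35
ee_pos: [0.6463, -0.1563, 0.0057]
tool_rot: [2.051, 2.379, 0.001]
ft_force: [-1.3, 1.1, 7.2]
width: 0.0421
grip_force: 49.7
```

Emit:
drive_tool(
  increments=[
    {"slide": [0, 0, -4], "spin": 0},
    {"slide": [0, 0, -8], "spin": 0},
    {"slide": [0, 0, -12], "spin": 0},
    {"slide": [0, 0, -16], "spin": 0},
    {"slide": [0, 0, -20], "spin": 0},
    {"slide": [0, 0, -24], "spin": 0},
    {"slide": [0, 0, -28], "spin": 0},
    {"slide": [0, 0, -31], "spin": 0},
  ],
)

```text
clock: 36.02
ee_pos: [0.6461, -0.1563, 0.3189]
tool_rot: [2.05, 2.378, 0.002]
ft_force: [0.3, 0.3, -1.5]
width: 0.0421
grip_force: 49.7
```

```bash
python3 -c "
from lib import *
go(.519,.3545,.31,.15)"
```

```text
slide [52.4  -5.04  0.82] spin -0.002 t 36.0
```

Emit:
drive_tool(
  increments=[
    {"slide": [3, -0.3, 0], "spin": 0},
    {"slide": [6.3, -0.6, 0], "spin": 0},
    {"slide": [9.6, -0.9, 0], "spin": 0},
    {"slide": [12.9, -1.2, 0], "spin": 0},
    {"slide": [16.2, -1.6, 0], "spin": 0},
    {"slide": [19.5, -1.9, 0], "spin": 0},
    {"slide": [22.8, -2.2, 0], "spin": 0},
    {"slide": [26, -2.5, 0], "spin": 0},
  ],
)

```text
clock: 36.68
ee_pos: [0.5819, 0.0987, 0.3151]
tool_rot: [2.051, 2.38, 0.0]
ft_force: [-0.1, 0.2, -1.9]
width: 0.0417
grip_force: 49.7
```

Emit:
drive_tool(
  increments=[
    {"slide": [3.3, -0.3, 0], "spin": 0},
    {"slide": [6.6, -0.6, 0], "spin": 0},
    {"slide": [9.9, -0.9, 0], "spin": 0},
    {"slide": [13.2, -1.2, 0], "spin": 0},
    {"slide": [16.5, -1.6, 0], "spin": 0},
    {"slide": [19.8, -1.9, 0], "spin": 0},
    {"slide": [23.1, -2.2, 0], "spin": 0},
    {"slide": [26.4, -2.5, 0], "spin": 0},
  ],
)

```text
clock: 37.35
ee_pos: [0.5183, 0.3561, 0.315]
tool_rot: [-2.051, -2.38, 0.0]
ft_force: [0.7, -0.0, -1.0]
width: 0.042
grip_force: 49.7
```

Emit:
drive_tool(
  increments=[
    {"slide": [0, 0, 0], "spin": 0},
    {"slide": [0, 0, 0], "spin": 0},
    {"slide": [0, 0, 0], "spin": 0},
  ],
)

```text
clock: 37.6
ee_pos: [0.5189, 0.3544, 0.3148]
tool_rot: [-2.051, -2.38, 0.001]
ft_force: [-0.3, -0.4, -1.5]
width: 0.042
grip_force: 49.7
```

```bash
python3 -c "
from lib import *
print(env.read_state()['width'],env.read_state()['grip_force'])
look('s5','scene');go(.519,.3545,.19,.15)"
```

```text
0.04200131594186475 49.73607122898102
slide [ 6.000e-02 -1.000e-02  1.248e+01] spin -0.002 t 37.6
```

View pics/s5.png

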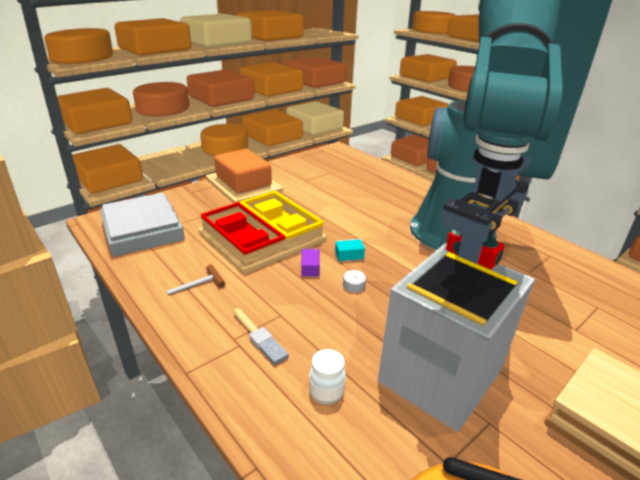

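The mouldy red hangs over the slot at about (475,250), and the flap below it is shut.

Emit:
drive_tool(
  increments=[
    {"slide": [0, 0, 2], "spin": 0},
    {"slide": [0, 0, 4], "spin": 0},
    {"slide": [0, 0, 5.5], "spin": 0},
    {"slide": [0, 0, 7], "spin": 0},
    {"slide": [0, 0, 8.5], "spin": 0},
    {"slide": [0, 0, 10], "spin": 0},
    {"slide": [0, 0, 11.5], "spin": 0},
    {"slide": [0, 0, 12.5], "spin": 0},
  ],
)

```text
clock: 38.32
ee_pos: [0.5195, 0.3536, 0.1893]
tool_rot: [-2.053, -2.378, 0.0]
ft_force: [-1.4, -0.2, 4.2]
width: 0.0418
grip_force: 52.8
```

Emit:
drive_tool(
  increments=[
    {"slide": [0, 0, 0], "spin": 0},
    {"slide": [0, 0, 0], "spin": 0},
    {"slide": [0, 0, 0], "spin": 0},
    {"slide": [0, 0, 0], "spin": 0},
    {"slide": [0, 0, 0], "spin": 0},
    {"slide": [0, 0, 0], "spin": 0},
    {"slide": [0, 0, 0], "spin": 0},
    {"slide": [0, 0, 0], "spin": 0},
  ],
  fingers=0.9,
)

```text
clock: 38.98
ee_pos: [0.5184, 0.3543, 0.1902]
tool_rot: [-2.051, -2.379, 0.003]
ft_force: [-8.3, -1.2, -1.6]
width: 0.0865
grip_force: 3.4
```

Emit:
drive_tool(
  increments=[
    {"slide": [0, 0, 0], "spin": 0},
    {"slide": [0, 0, 0], "spin": 0},
    {"slide": [0, 0, 0], "spin": 0},
    {"slide": [0, 0, 0], "spin": 0},
    {"slide": [0, 0, 0], "spin": 0},
    {"slide": [0, 0, 0], "spin": 0},
  ],
)

```text
clock: 39.48
ee_pos: [0.5184, 0.3543, 0.1902]
tool_rot: [-2.051, -2.379, 0.003]
ft_force: [-7.6, -1.6, -0.5]
width: 0.0868
grip_force: 3.4
```

Emit:
drive_tool(
  increments=[
    {"slide": [0, 0, -2], "spin": 0},
    {"slide": [0, 0, -4], "spin": 0},
    {"slide": [0, 0, -6], "spin": 0},
    {"slide": [0, 0, -8], "spin": 0},
    {"slide": [0, 0, -10], "spin": 0},
    {"slide": [0, 0, -12], "spin": 0},
    {"slide": [0, 0, -14], "spin": 0},
    {"slide": [0, 0, -16], "spin": 0},
  ],
)

```text
clock: 40.15
ee_pos: [0.5196, 0.3546, 0.3521]
tool_rot: [2.051, 2.379, 0.003]
ft_force: [0.1, 0.1, 0.1]
width: 0.0866
grip_force: 0.0
```

Emit:
drive_tool(
  increments=[
    {"slide": [-3, 0, 0], "spin": 0},
    {"slide": [-6, 0, 0], "spin": 0},
    {"slide": [-9, 0, 0], "spin": 0},
    {"slide": [-12, 0, 0], "spin": 0},
    {"slide": [-15, 0, 0], "spin": 0},
    {"slide": [-18, 0, 0], "spin": 0},
    {"slide": [-20, 0, 0], "spin": 0},
    {"slide": [-20, 0, 0], "spin": 0},
  ],
)

```text
clock: 40.82
ee_pos: [0.5495, 0.1538, 0.3511]
tool_rot: [2.053, 2.376, 0.002]
ft_force: [0.3, 0.5, -0.2]
width: 0.0866
grip_force: 0.0
```

```bash
python3 -c "
from lib import *
look('s6','scene');detect('d6')"
```

```text
(no output)
```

View pics/s6.png

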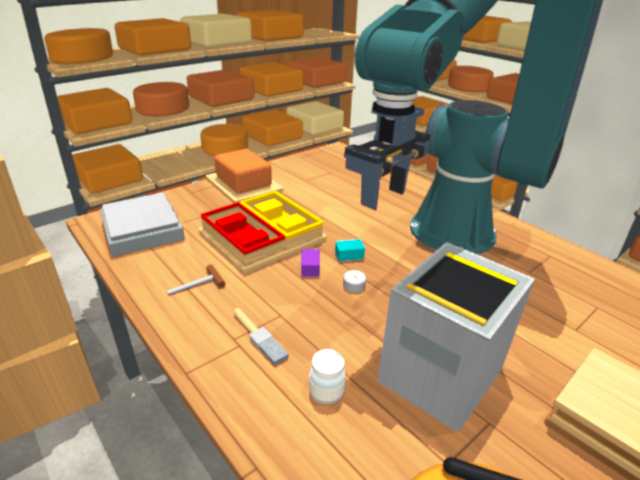

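View pics/d6.png

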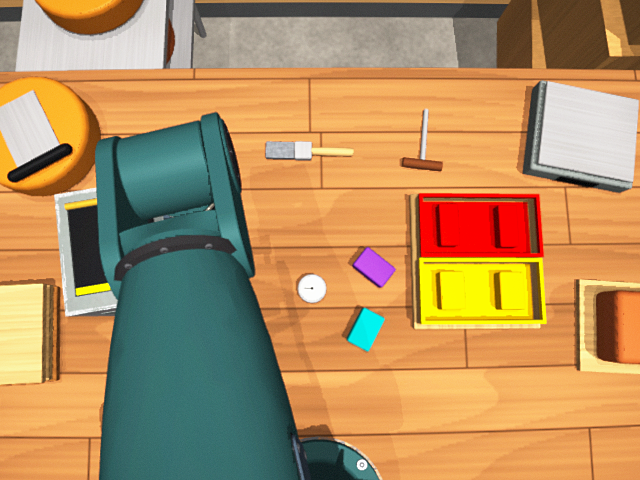

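The final views show both crates packed, the flap shut with its stripe level at (480,268), no bar left on the table and the bystanders in place.

```bash
python3 -c "
from station import env
print(env.job_done())"
```

```text
the job is handed in; nothing more can be done
None
```

I handed the job in at about 41 s of the 210 s. The last pictures show the two sound reds and two sound yellows lying flat in their crates, the flap shut and the bystanders in place. Both mouldy bars went through the flap into the bin, though its inside can't be seen, and no verdict came back.

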